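# Post a sample case through the flap of a ward drop-off station

### The arm

A 6-joint arm with a two-finger parallel gripper is mounted at the origin on the work surface. World frame = base frame: x ahead of the robot, y to its left, z up, the work surface at z = 0. Lengths are in m, angles in rad, forces in N, time in s.
With the tool pointing down it reaches from about 0.35 to 0.925 m from the base axis. Payload 6.4 kg.
Tool frame: the origin (TCP) lies on the centre line of the jaws, within the pads' length; the fingertips stand 8 mm ahead of it and the grasp point (between the pads) lies 11 mm behind it; x points along the fingers, y is the direction in which the jaws open and shut, and the axes are right-handed (so a half turn about x gives the same grasp; the last joint's range is limited). The gripper opens to 94 mm and grips with 3 to 60 N. Pads are 16 mm wide; open, the fingers measure 119 mm over their backs; the gripper's body (75 mm by 177 mm) begins 78 mm behind the grasp point.
Start: joints at [-1.429, 0.245, 1.558, -0, 1.339, -0.174], TCP at [0.202, -0.618, 0.213] pointing down, gripper open.
Joint ranges: [-3.13, 3.13], [-1.02, 2.26], [0.13, 2.54], [-0.95, 4.09], [0.21, 2.88], [-2.74, 2.74]. Speed limits (rad/s): [2.57, 2.57, 3.14, 3.14, 3.14, 3.14].

### API

Orientations are given as a unit quaternion [w, x, y, z].
In Python, from plant import bot, get_image, job gives the robot as it stands. The module is installed in compiled form; this text tells all that it offers.
- The arm moves only by the shell command python3 -m jog 'ROWS' [FORCE]. ROWS is JSON, a list of rows, each a list of 3 entries, a list of its own where there are three numbers: the turn, a rotation vector about the tool's x, y, z in degrees, then the shift along the tool's x, y, z in m, then the finger opening in m, from 0 to 0.094. In form: [[[rx, ry, rz], [x, y, z], fingers], ...]. A call has 1 to 8 rows; each row is the pose to reach, as a shift and turn from the pose commanded when the call began, along the tool's axes at that moment; what a row does not reach only later rows make up. A row lasts 1/8 s, in which the tool goes at most 62.5 mm and 10.7 degrees, less where a joint would pass 70% of its speed; a pose out of reach is approached as far as the arm can. A call with a gripper value outside its range is refused whole. The fingers move at their own pace and stop on an object; FORCE is the grip in N (left out, the last holds). Time passes only in rows, so rows that repeat a pose let the fingers close. It gives the time, the measured TCP pose, the force and the opening at its end, in the units of the state.
- bot.get_state(): the state, without advancing time (a new reading comes with each control period).
- get_image(name): name is "scene" or "top"; returns a dict with "color" (384x512x3 uint8, blue, green, red), "fx", "fy", "cx", "cy" (pixels), "D" ([k1, k2, p1, p2, k3] as OpenCV has them; the pictures are not rectified), "view" (4x4, takes a point from world to camera coordinates). Camera axes: x right, y up, looking along -z (the intrinsics and any distortion apply to the point x, -y, -z); pixel columns grow to the right and rows downward; lengths in m; the calibration is good to about 2 mm. A picture is of the moment at which its call begins. There is no depth.
- job.close_job(): hands the job in, once; it reports no verdict.
The state is a dict: "clock": time; "joints": joint angles; "dq": joint speeds; "effort": joint torques, N m; "position": TCP position; "tcp_rot": TCP orientation; "wrist_force": force on the tool from outside, world axes, zero at the start; "torque": the same for the moment, N m; "opening": opening from 0.0 (shut) to 1.0 (fully open).
Only numpy, scipy, OpenCV 4.12 (cv2) and the standard library are available. Lean on these libraries where they do the work, as an engineer would, in place of code of your own. Each camera call takes 0.05 s, during which the arm holds its last target.

### The job

At the nurses' counter, push the rectangular sample case along its lane with the fingertips, through the hanging flap in front of it, until it has dropped flat into the well behind, then draw the fingers back out so that the flap swings shut. Slide it only: do not pick it up, and do not touch the round tin in the other lane, open its flap or disturb the other things on the counter.

Things in the scene. Friction and masses are not known exactly. Their poses are not given: they have to be found in the camera images.
- station: Fixed white drop-off station, 368 x 212 x 140 mm high. Origin: on the table, on the midline, below the lintel. x: from the open front deck through the flaps to the wells; y left; z up. Flat deck, top 55 mm above the table, x = -180 to 0 mm. Two lanes along x, centred at y = +60 (left) and -60 mm (right), each 76 mm wide between rails 14 mm high on the deck.
- lintel (a point): Lower front edge of the lintel, on the midline: 129 mm above the table (74 mm above the deck) at station x = -2 mm; the lintel is 14 mm deep, its top 140 mm above the table. Each lane's opening below it is 76 mm wide. A finger leaning 15 degrees or more, tip leading into the station, can reach past this edge near the deck without touching it; an upright one cannot.
- sill_left (a point): Inner edge of the deck in the left lane (station x = 0, y = +60 mm), at deck height. Once the rear edge of a case has been pushed past it, the case drops into the well. Axes as the station's.
- sill_right (a point): The same for the right lane (y = -60 mm).
- well_left (a point): Centre of the floor of the left well, which begins right behind the sill: 180 mm long (station x = 0 to +180), 76 mm wide, floor 21 mm above the table, 34 mm below the deck. A clear fixed cover lies over it, level with the lintel's top.
- well_right (a point): The same for the right well.
- flap_left (a joint): Angle of the left flap (rad): 0 = shut, at its stop; grows to 1.35 as its lower edge swings inwards (+x of the station) and up. Aluminium plate 72 wide, 72 high, 3 mm thick, 60 g, hinged at its top 130 mm above the table; when shut its lower edge is 2 mm above the deck at station x = +9 mm. Opens inwards only, with under 1 N; falls shut by itself in about a second.
- flap_right (a joint): The same for the right flap.
- case: Loose rectangular grey plastic sample case, 100 long (x) x 60 wide (y) x 26 mm high, 0.13 to 0.25 kg, with a paper patch on its lid. It lies in one of the two lanes (either one) on the deck, its long side within a few degrees of the lane's direction, its nose 25 to 70 mm before the flap. Origin: centre of its underside.
- tin: Loose round grey plastic tin, 62 mm across, 26 mm high, lying in the other lane; leave it. Origin: centre of its underside.
- jar: Small white capped jar, 40 mm across, 50 mm high, standing on the table close to the left (+y) side of the station; leave it. Origin: centre of underside.
- tape: Paper tape roll, 64 mm across, 20 mm high, lying on the table close to the right (-y) side of the station; leave it. Origin: centre of underside.
- mug: White mug, 76 mm across, 90 mm high, on the table to the right; leave it. Origin: centre of underside.
- flask: Black drinking flask, 68 mm across, 200 mm high, on the table, far left; leave it. Origin: centre of underside.
- stapler: Black stapler, 135 x 34 x 47 mm high, on the table to the left; leave it. Origin: centre of underside.
- notes: Block of note paper, 76 x 76 x 25 mm, on the table, far right; leave it. Origin: centre of underside.
Things that resemble listed ones, but are neither listed nor needed, are in the scene too. What is shaped like the case but red or yellow is not meant.

How it is judged:
On the way, in this order (a step that is already met when the one before it is completed fails the run):
1. the case has pushed its own flap open and is passing under it (x of case in the frame of station above -0.03 m and z of case in the frame of station above 0.04 m and ((y of case in the frame of station above 0 m and value of joint flap_left above 0.3 rad) or (y of case in the frame of station below 0 m and value of joint flap_right above 0.3 rad))), for 0.1 s.
2. the case lies flat in the well (x of case in the frame of station between 0.045 and 0.145 m and z of case in the frame of station below 0.03 m and angle between case's own z axis and vertical below 0.25 rad), for 0.2 s.
At the end, for the whole second after the job is handed in: The case lies at rest (under 20 mm/s), within 0.25 rad of flat, on the floor of the well behind its lane (origin less than 30 mm above the table, 45 to 145 mm behind the sill), both flaps are shut (under 0.06 rad) and the tin is within 15 mm of where it was (all of step 2 and linear speed of case below 0.02 m/s and value of joint each of flap_left, flap_right below 0.06 rad and distance of tin from where it was at the start of the episode below 0.015 m); the robot touches nothing.
It fails at once if the case was lifted off the deck (more than 15 mm) (z of case in the frame of station above 0.07 m).
It fails at once if the tin was touched or moved (distance of tin from where it was at the start of the episode above 0.015 m or contact force between any of the arm, the fingers and tin above 0.5 N).
It fails at once if the flap of the other lane was opened ((y of case in the frame of station above 0 m and value of joint flap_right above 0.2 rad) or (y of case in the frame of station below 0 m and value of joint flap_left above 0.2 rad)).
It fails at once if another thing on the counter was disturbed (more than 20 mm) (distance of any of jar, tape, mug, flask, stapler, notes from where it was at the start of the episode above 0.02 m).
It also fails if it takes over 40 s, if anything falls off the work surface, if the arm or the gripper's body presses on something with over 40 N, if the wrist force passes 120 N, or if a joint passes its speed limit or range.

## Working session

There is one attempt and no reset: what is moved stays moved. The work goes in short steps, Python scripts to look and compute and a shell command to move; the robot and the scene stay as the last step left them, time stands still between calls to the robot, and variables do not carry over. Pictures are saved under pics/ and viewed, and the job is handed in when it is done.

```bash
mkdir -p pics
python3 - <<'E'
from plant import bot,get_image
import cv2,numpy as np
print(bot.get_state())
for n in("scene","top"):
    d=get_image(n); cv2.imwrite(f"pics/{n}0.png",d["color"]); np.savez(f"{n}0.npz",**d)
    print(n,d["fx"],d["fy"],d["cx"],d["cy"],d["D"],np.round(d["view"],4).tolist())
E
```

```text
{'clock': 0.0, 'joints': array([-1.42908311e+00,  2.45793123e-01,  1.55900760e+00,  1.88169928e-06,
        1.33867106e+00, -1.74056082e-01]), 'dq': array([ 6.58923892e-05, -1.63882770e-03,  1.85391056e-03, -9.26577562e-04,
       -1.87071697e-03,  5.45150008e-05]), 'effort': array([-1.17518498e-04, -4.15835309e+01, -3.14605308e+01,  6.84880558e-02,
        3.31802177e-02, -1.44324517e-04]), 'position': array([ 0.20180625, -0.61726942,  0.21236219]), 'tcp_rot': array([ 0.11051358,  0.69832296,  0.11184213, -0.69830017]), 'wrist_force': array([ 0.09896581,  0.78668979, -0.11188352]), 'torque': array([ 0.00190841,  0.04595096, -0.00948767]), 'opening': 1.002228757495725}
scene 352.25888791795484 352.25888791795484 257.4731236400906 192.74181054591418 [-0.08260046  0.          0.          0.          0.        ] [[-0.6429, 0.7659, 0.0091, 0.3617], [-0.4476, -0.3853, 0.807, 0.1676], [0.6215, 0.5148, 0.5905, -1.4766], [0.0, 0.0, 0.0, 1.0]]
top 348.38812428498716 348.38812428498716 253.6175956869489 184.18211131241065 [0.03630213 0.         0.         0.         0.        ] [[0.003, -1.0, 0.0062, -0.0079], [0.9892, 0.0039, 0.1463, -0.5922], [-0.1464, 0.0057, 0.9892, -0.988], [0.0, 0.0, 0.0, 1.0]]
```

View pics/scene0.png

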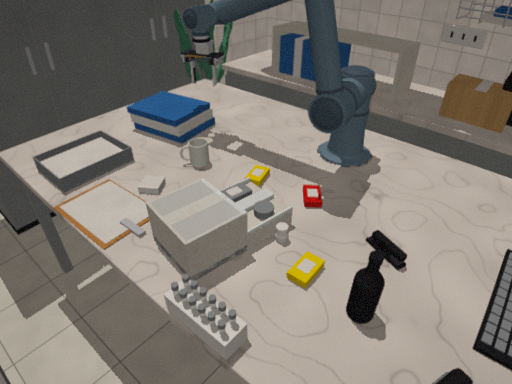

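View pics/top0.png

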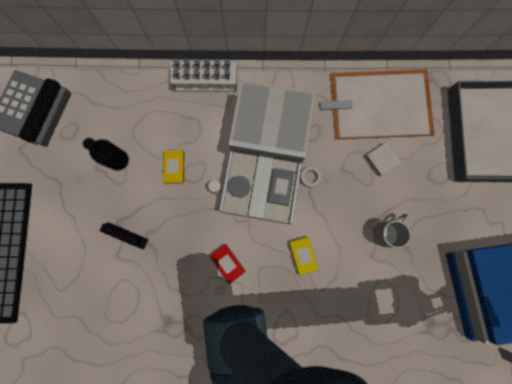

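The top view shows the station at about (265,160), deck side towards the robot. Candidates for the case:
- the grey rectangle with a patch in the right lane at (281,186)
- the red one at (228,264)
- the yellow ones at (174,167) and (304,256)
- the round tin at (238,186)

By the description it is the grey one at (281,186). I'll check it in a crop.

Run:
```python
import cv2
a=cv2.imread("pics/top0.png")[75:235,200:330]; a=cv2.resize(a,None,fx=4.5,fy=3.7*4.5/4.5,interpolation=cv2.INTER_CUBIC) if 0 else cv2.resize(a,None,fx=3.7,fy=3.7,interpolation=cv2.INTER_CUBIC)
cv2.imwrite("pics/topcrop.png",a)
b=cv2.imread("pics/scene0.png")[165:285,140:310]; cv2.imwrite("pics/scenecrop.png",cv2.resize(b,None,fx=4.5,fy=4.5,interpolation=cv2.INTER_CUBIC))
```

```text
(no output)
```

View pics/topcrop.png

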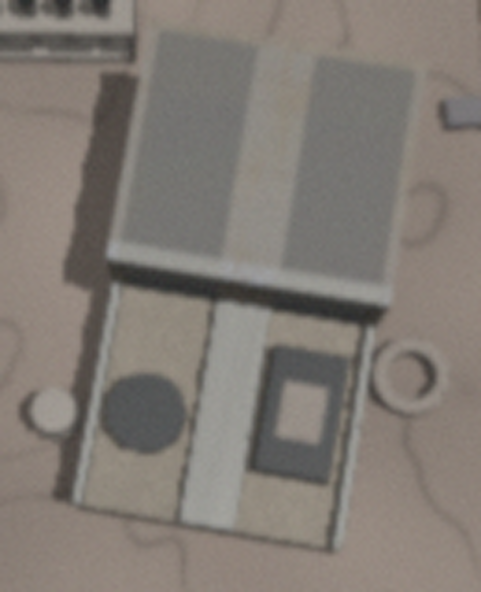

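View pics/scenecrop.png

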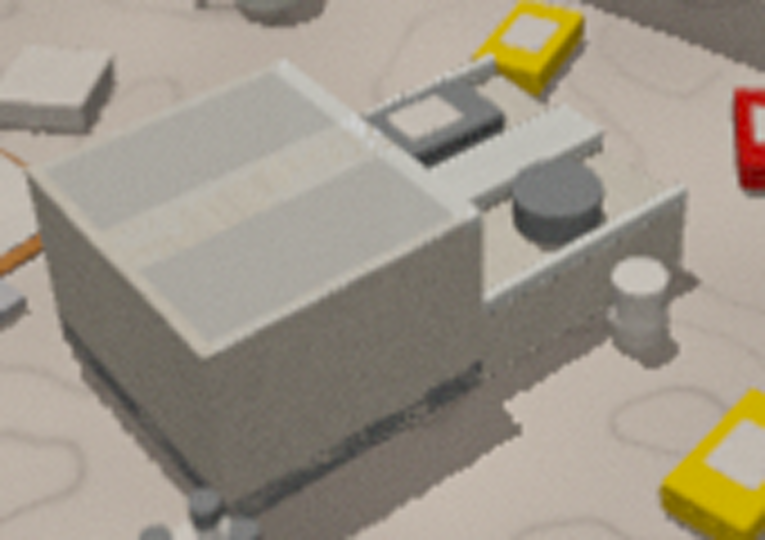

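Confirmed: the grey rectangular case with the paper patch is in the right lane (crop (302,413)) and the tin in the left lane. The others are red or yellow, on the table. Next I measure the station, case and tin.

```bash
cat > h.py <<'E'
import numpy as np,cv2
def cast(d,px,z):
    K=np.array([[d["fx"],0,d["cx"]],[0,d["fy"],d["cy"]],[0,0,1]],float)
    u=cv2.undistortPoints(np.array(px,float).reshape(-1,1,2),K,np.array(d["D"],float)).reshape(-1,2)
    V=d["view"];R=V[:3,:3];t=V[:3,3];c=-R.T@t
    dirs=np.c_[u[:,0],-u[:,1],-np.ones(len(u))]@R
    return c+dirs*((z-c[2])/dirs[:,2])[:,None]
def proj(d,P):
    K=np.array([[d["fx"],0,d["cx"]],[0,d["fy"],d["cy"]],[0,0,1]],float)
    V=d["view"];p=np.atleast_2d(P)@V[:3,:3].T+V[:3,3]; p=p*[1,-1,-1]
    return cv2.projectPoints(p,np.zeros(3),np.zeros(3),K,np.array(d["D"],float))[0].reshape(-1,2)
E
python3 - <<'E'
from h import *
d=dict(np.load("top0.npz")); s=dict(np.load("scene0.npz"))
T=lambda c:np.array(c)/3.7+[200-.4,75-.4]
S=lambda c:np.array(c)/4.5+[140-.4,165-.4]
r=cast(d,T([(155,30),(427,67),(388,303),(108,253)]),.140)
print("roof top BL BR FR FL",r.round(4).tolist())
r2=cast(s,S([(30,170),(207,357),(480,215),(282,62)]),.140)
print("roof scene BR BL FL FR",r2.round(4).tolist())
f=cast(d,T([(75,503),(335,550)]),.062);print("deck front L,R",f.round(4).tolist())
# dark masks
g=d["color"].astype(int);gray=g.mean(2)
m=((gray<105)&(gray>30)).astype(np.uint8); m[:165]=0;m[215:]=0;m[:,:222]=0;m[:,300:]=0
n,l,st,ce=cv2.connectedComponentsWithStats(m)
print(st.tolist())
for i in range(1,n):
    if st[i,4]>150:
        c=max(cv2.findContours((l==i).astype(np.uint8),cv2.RETR_EXTERNAL,cv2.CHAIN_APPROX_NONE)[0],key=cv2.contourArea)
        R=cv2.minAreaRect(c);print(R,cast(d,cv2.boxPoints(R),.081).round(4).tolist(),cast(d,[R[0]],.081).round(4))
print(gray[170:205,262:300:3].astype(int))
E
```

```text
roof top BL BR FR FL [[0.8642, 0.0294, 0.14], [0.8359, -0.1753, 0.14], [0.6544, -0.143, 0.14], [0.6912, 0.0627, 0.14]]
roof scene BR BL FL FR [[0.8354, -0.1733, 0.14], [0.8708, 0.0334, 0.14], [0.6876, 0.0646, 0.14], [0.6533, -0.1432, 0.14]]
deck front L,R [[0.5126, 0.091, 0.062], [0.477, -0.1105, 0.062]]
[[0, 0, 512, 384, 195346], [222, 165, 6, 29, 91], [267, 165, 32, 50, 701], [255, 167, 2, 2, 3], [253, 172, 3, 9, 15], [227, 176, 27, 22, 413], [299, 179, 1, 3, 3], [250, 196, 2, 2, 3], [248, 201, 3, 8, 13], [222, 212, 15, 3, 17], [247, 213, 2, 2, 3]]
((281.2784118652344, 187.57029724121094), (26.51363754272461, 49.804054260253906), 8.972626686096191) [[0.5129, -0.036, 0.081], [0.6547, -0.0586, 0.081], [0.6428, -0.1338, 0.081], [0.5015, -0.1097, 0.081]] [[ 0.5772 -0.0845  0.081 ]]
((238.91763305664062, 186.42942810058594), (24.513141632080078, 22.018442153930664), 40.601295471191406) [[0.5787, 0.0831, 0.081], [0.6273, 0.0428, 0.081], [0.5813, -0.0107, 0.081], [0.5334, 0.0297, 0.081]] [[0.58   0.0362 0.081 ]]
[[151 150 151 108  77  84  84  89 100 115 124 117 130]
 [151 149 152 104  75 
[... 1148 characters left out ...]
83 110 135 136 139 121  91  98 141 123]
 [153 150  80  86  93 116 126 134 114  90  99 143 126]
 [156 151  77  88  90  94 104 121 107  90  97 149 129]
 [154 155  74  87  87  88  88  98  93  91  97 148 127]
 [155 152  71  88  89  89  90  88  89  93  97 149 127]
 [156 149  67  85  87  87  88  89  90  96  99 149 131]
 [154 147  67  86  87  89  89  91  91  96  99 149 128]
 [155 145  65  87  89  90  90  90  89  98  95 149 130]
 [156 144  65  86  87  90  90  91  91  99  89 149 130]
 [156 146  68  79  85  89  90  91  91 105  91 146 133]
 [153 144  98  77  79  81  86  87  91 111  91 137 131]
 [154 142 125 103  93  79  79  85  86 114  95 138 132]
 [157 140 136 128 126 103  91  76  78 121 102 135 134]]
```

```bash
cat >> h.py <<'E'
yaw=np.radians(-9.8);O=np.array([.671,-.040,0])
Rs=np.array([[np.cos(yaw),-np.sin(yaw),0],[np.sin(yaw),np.cos(yaw),0],[0,0,1]])
w2s=lambda p:(np.asarray(p)-O)@Rs
s2w=lambda p:np.asarray(p)@Rs.T+O
E
python3 - <<'E'
from h import *
d=dict(np.load("top0.npz"))
I=cv2.resize(d["color"][150:225,225:305],None,fx=8,fy=8,interpolation=cv2.INTER_CUBIC)
cv2.imwrite("pics/case8.png",I)
s=dict(np.load("scene0.npz"))
cv2.imwrite("pics/scase8.png",cv2.resize(s["color"][165:240,210:300],None,fx=8,fy=8,interpolation=cv2.INTER_CUBIC))
E
```

```text
(no output)
```

View pics/case8.png

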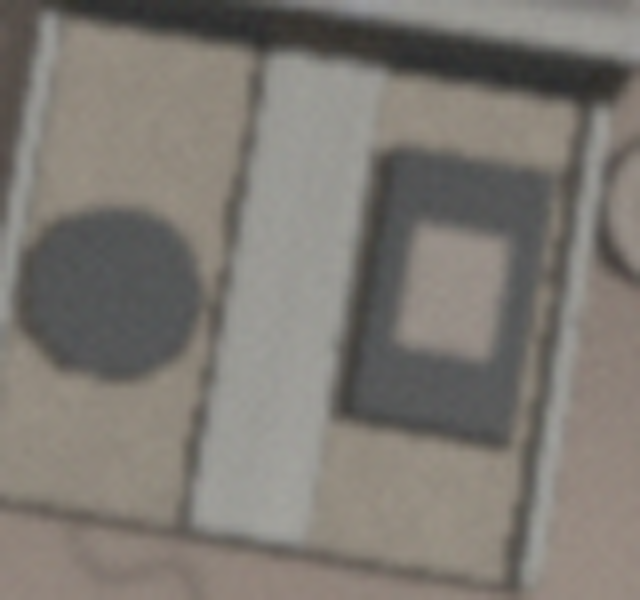

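View pics/scase8.png

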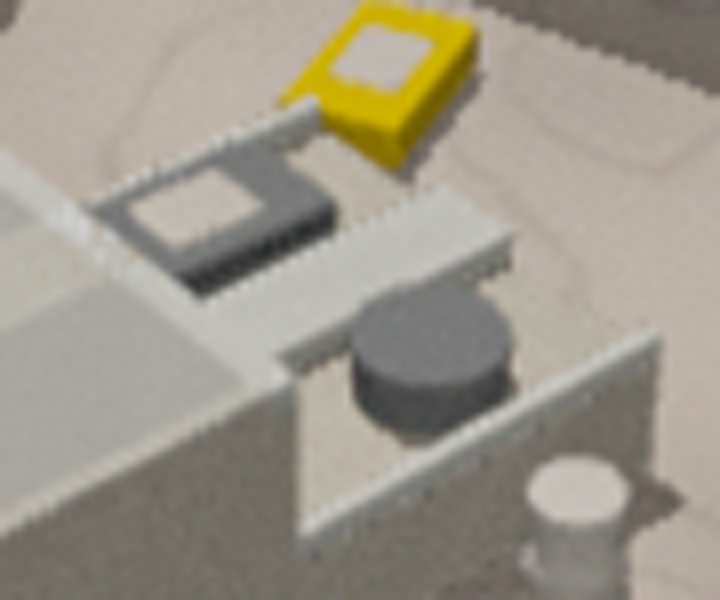

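The top crop shows the case lid with corners at about (388,150), (552,166), (508,440) and (352,412), the patch centre at (452,290), and a strip of free deck behind it.

Run:
```python
from h import *
d=dict(np.load("top0.npz"));s=dict(np.load("scene0.npz"))
T=lambda c:np.array(c)/8+[225-.44,150-.44]
c=w2s(cast(d,T([(388,150),(552,166),(508,440),(352,412)]),.081));print((c*1e3).round(1),(c.mean(0)*1e3).round(1))
print("patch",(w2s(cast(d,T([(452,290)]),.081))*1e3).round(1), "tin",(w2s(cast(d,T([(112,294)]),.081))*1e3).round(1))
print("patch scene",(w2s(cast(s,np.array([[198,208]])/8+[209.6,164.6],.081))*1e3).round(1))
# lane edges at rail tops .069: hub left/right, right rail inner
print("rails",(w2s(cast(d,T([(195,528),(310,545),(268,50),(380,65),(520,585),(590,100)]),.069))*1e3).round(1))
print("yellow",w2s(cast(d,[(304,256)],.026)), "jar",w2s(cast(d,[(214,186)],.05)))
```

```text
[[ -33.8  -27.5   81. ]
 [ -29.4  -86.4   81. ]
 [-129.4  -86.5   81. ]
 [-129.2  -30.5   81. ]] [-80.4 -57.7  81. ]
patch [[-80.  -58.3  81. ]] tin [[-102.5   60.7   81. ]]
patch scene [[-84.6 -59.1  81. ]]
rails [[-178.5   17.2   69. ]
 [-177.3  -24.1   69. ]
 [  -2.4   21.5   69. ]
 [  -0.8  -19.7   69. ]
 [-178.3  -99.9   69. ]
 [  -0.3  -97.2   69. ]]
yellow [[-0.26398532 -0.16092949  0.026     ]] jar [[-0.10997546  0.13375616  0.05      ]]
```

```bash
sed -i 's/-9.8/-9.2/' h.py
cat >> h.py <<'E'
from scipy.spatial.transform import Rotation as Ro
def go(st,tip,lean,sgn=None):
    "tip in station m; prints turn/shift in tool axes"
    R0=Ro.from_quat(np.r_[st["tcp_rot"][1:],st["tcp_rot"][0]]); p0=np.array(st["position"])
    t=np.radians(lean); a=Rs@[np.sin(t),0,-np.cos(t)]
    best=None
    for s in (1,-1):
        y=Rs@[0,s,0]; M=Ro.from_matrix(np.c_[a,y,np.cross(a,y)])
        q=R0.inv()*M
        if best is None or q.magnitude()<best[0].magnitude(): best=(q,s)
    tcp=s2w(tip)-.008*a
    print("turn",np.degrees(best[0].as_rotvec()).round(2),"shift",R0.inv().apply(tcp-p0).round(4),"s",best[1],"tcp",tcp.round(3))
def where(st):
    R0=Ro.from_quat(np.r_[st["tcp_rot"][1:],st["tcp_rot"][0]]); a=R0.apply([1,0,0])
    tip=np.array(st["position"])+.008*a
    print("t",round(float(st["clock"]),2),"tip_st mm",(w2s(tip)*1e3).round(1),"a_st",(a@Rs).round(3),"y_st",(R0.apply([0,1,0])@Rs).round(3),"F",np.round(st["wrist_force"],1),"open",round(st["opening"],3))
E
python3 - <<'E'
from h import *; from plant import bot
s=bot.get_state(); where(s); print(Ro.from_quat(np.r_[s["tcp_rot"][1:],s["tcp_rot"][0]]).as_matrix().round(3))
go(s,[-.19,-.06,.2],40); go(s,[-.168,-.06,.066],40)
E
```

```text
t 0.1 tip_st mm [-370.9 -644.9  204.5] a_st [-0.001  0.002 -1.   ] y_st [ 0.459 -0.889 -0.002] F [-0.8  0.   0.4] open 1.0
[[-0.     0.311 -0.951]
 [ 0.002 -0.951 -0.311]
 [-1.    -0.002 -0.   ]]
turn [26.13 39.24  9.62] shift [ 0.0072 -0.4392 -0.4244] s -1 tcp [ 0.469 -0.068  0.206]
turn [26.13 39.24  9.62] shift [ 0.1412 -0.4289 -0.4439] s -1 tcp [ 0.49  -0.072  0.072]
```

```bash
python3 -m jog '[[[0,0,0],[-0.02,-0.05,-0.05],0.02],[[4,6,1.5],[-0.02,-0.09,-0.087],0.02],[[8,12,3],[-0.02,-0.13,-0.126],0.02],[[12,18,4.5],[-0.02,-0.17,-0.165],0.02],[[15,23,5.5],[-0.02,-0.21,-0.204],0.02],[[18,28,7],[-0.02,-0.25,-0.243],0.02],[[22,34,8.5],[-0.02,-0.29,-0.282],0.02],[[26.1,39.2,9.6],[-0.02,-0.33,-0.32],0.02]]' 10
python3 - <<'E'
from h import *; from plant import bot
s=bot.get_state(); where(s); go(s,[-.19,-.06,.15],40); print(s["joints"].round(2))
E
```

```text
clock: 1.1
position: [0.4037, -0.2035, 0.233]
tcp_rot: [-0.035, 0.904, -0.074, -0.42]
wrist_force: [0.1, 0.3, 0.3]
opening: 0.222
t 1.1 tip_st mm [-232.5 -204.2  226.9] a_st [ 0.645 -0.002 -0.764] y_st [-0.003 -1.    -0.   ] F [0.1 0.3 0.3] open 0.222
turn [-0.14 -0.16 -0.1 ] shift [ 0.0859 -0.1443  0.0174] s -1 tcp [ 0.469 -0.068  0.156]
[-1.05 -0.76  2.46  0.61  1.05  0.48]
```

```bash
python3 -m jog '[[[0,0,0],[0.02,-0.05,0.005],0.02],[[0,0,0],[0.05,-0.1,0.01],0.02],[[0,0,0],[0.086,-0.144,0.017],0.02],[[0,0,0],[0.086,-0.144,0.017],0.02]]'
python3 - <<'E'
from h import *; from plant import bot,get_image
s=bot.get_state(); where(s); go(s,[-.165,-.06,.066],40); print(s["joints"].round(2))
for n in("scene","top"):
    d=get_image(n); c=d["color"][110:300,140:360] if n=="scene" else d["color"][75:265,180:400]
    cv2.imwrite(f"pics/{n}1.png",cv2.resize(c,None,fx=3,fy=3))
E
```

```text
clock: 1.6
position: [0.4668, -0.0638, 0.1517]
tcp_rot: [-0.033, 0.902, -0.068, -0.425]
wrist_force: [-0.9, -0.1, -0.1]
opening: 0.214
t 1.6 tip_st mm [-192.7  -56.1  145.5] a_st [ 0.636  0.008 -0.772] y_st [ 0.01  -1.    -0.001] F [-0.9 -0.1 -0.1] open 0.214
turn [0.4  0.49 0.44] shift [0.0789 0.0042 0.0293] s -1 tcp [ 0.493 -0.072  0.072]
[-0.52 -0.59  2.52  0.42  0.6   0.93]
```

View pics/scene1.png

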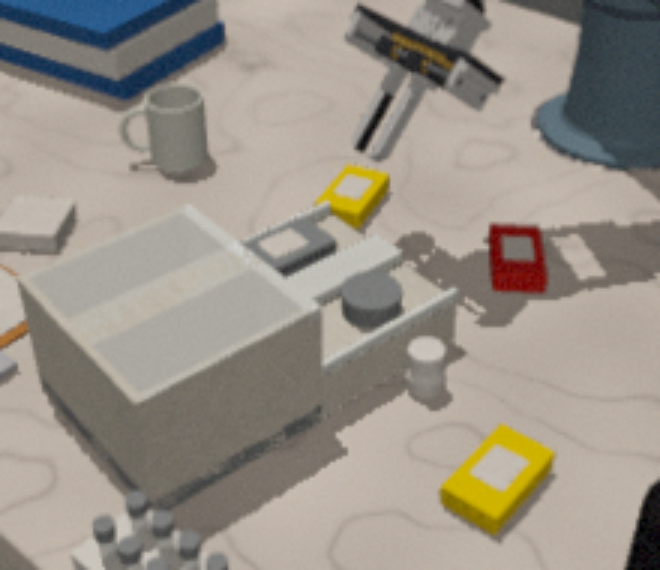

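View pics/top1.png

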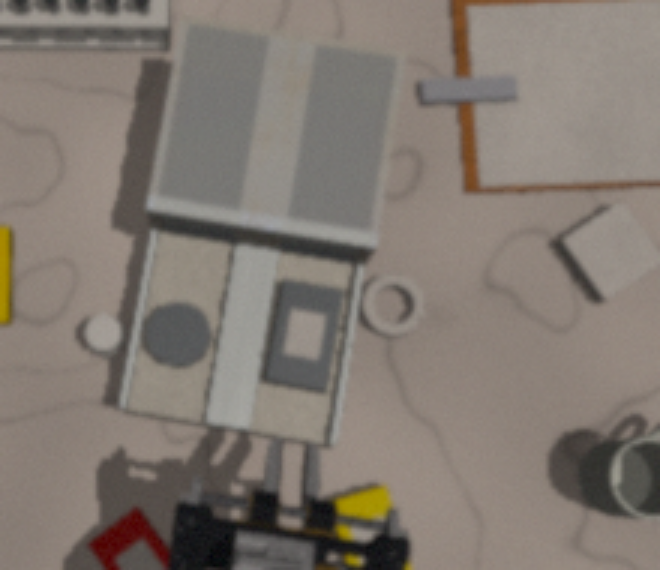

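The fingers are lined up behind the case in the right lane (tips at (275-310,445) in the top crop) and clear of everything. Now I go down behind the case.

Run:
```python
from h import *; from plant import bot
s=bot.get_state(); where(s); go(s,[-.152,-.06,.067],40)
```

```text
t 1.7 tip_st mm [-190.5  -61.   150. ] a_st [ 0.642  0.    -0.767] y_st [ 0.002 -1.     0.002] F [ 1.1 -0.5 -0.1] open 0.216
turn [0.15 0.06 0.01] shift [ 0.0884 -0.0011  0.0237] s -1 tcp [ 0.506 -0.074  0.073]
```

```bash
python3 -m jog '[[[0,0,0],[0.03,-0.001,0.01],0.02],[[0,0,0],[0.06,-0.001,0.018],0.02],[[0,0,0],[0.075,-0.001,0.022],0.02],[[0,0,0],[0.088,-0.001,0.0235],0.02],[[0,0,0],[0.088,-0.001,0.0235],0.02],[[0,0,0],[0.088,-0.001,0.0235],0.02]]'
python3 - <<'E'
from h import *; from plant import bot,get_image
s=bot.get_state(); where(s); go(s,[-.1,-.06,.067],40); print(s["joints"].round(2))
d=get_image("top"); np.savez("top2.npz",**d)
cv2.imwrite(f"pics/top2.png",cv2.resize(d["color"][130:240,200:330],None,fx=5,fy=5))
E
```

```text
clock: 2.45
position: [0.5068, -0.0766, 0.0754]
tcp_rot: [-0.033, 0.904, -0.074, -0.42]
wrist_force: [-0.3, -0.5, 1.2]
opening: 0.213
t 2.45 tip_st mm [-151.1  -62.4   69.3] a_st [ 0.645 -0.003 -0.765] y_st [-0.002 -1.     0.002] F [-0.3 -0.5  1.2] open 0.213
turn [ 0.   -0.13 -0.18] shift [ 0.0346 -0.0025 -0.0376] s -1 tcp [ 0.558 -0.082  0.073]
[-0.48 -0.22  2.45  0.71  0.31  0.63]
```

View pics/top2.png

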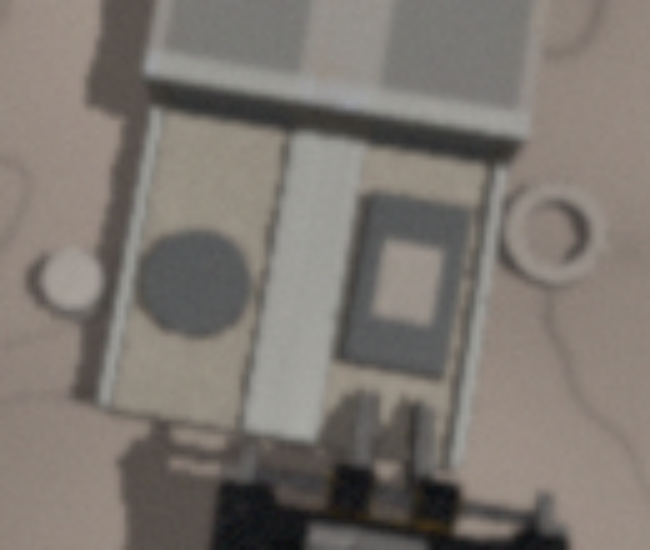

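The fingers are down behind the case and the case has not moved (tail at (390,370), tips at (365,390)/(415,400)). Start pushing and watch joint 5.

```bash
python3 -m jog '[[[0,0,0],[0.007,-0.001,-0.006],0.02],[[0,0,0],[0.0125,-0.0015,-0.012],0.02],[[0,0,0],[0.018,-0.002,-0.018],0.02],[[0,0,0],[0.0235,-0.002,-0.024],0.02],[[0,0,0],[0.029,-0.002,-0.031],0.02],[[0,0,0],[0.0345,-0.002,-0.0375],0.02],[[0,0,0],[0.0345,-0.002,-0.0375],0.02]]'
python3 - <<'E'
from h import *; from plant import bot,get_image
s=bot.get_state(); where(s); go(s,[-.055,-.06,.067],40); print(s["joints"].round(2))
d=get_image("top"); np.savez("top3.npz",**d)
cv2.imwrite(f"pics/top3.png",cv2.resize(d["color"][130:240,200:330],None,fx=5,fy=5))
E
```

```text
clock: 3.38
position: [0.5576, -0.0811, 0.0717]
tcp_rot: [-0.033, 0.903, -0.073, -0.421]
wrist_force: [-0.1, -1.1, 0.6]
opening: 0.211
t 3.38 tip_st mm [-100.2  -58.7   65.5] a_st [ 0.643 -0.001 -0.766] y_st [ 0.001 -1.     0.002] F [-0.1 -1.1  0.6] open 0.211
turn [ 0.1  -0.01 -0.05] shift [ 0.0279  0.0014 -0.0356] s -1 tcp [ 0.602 -0.09   0.073]
[-0.43 -0.06  2.32  0.71  0.26  0.67]
```

View pics/top3.png

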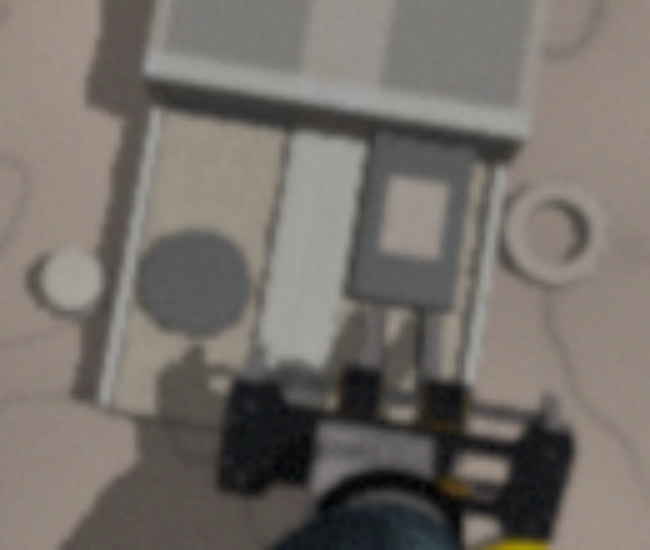

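The case slid straight: tail at (405,300), nose now under the lintel. Joint 5 is getting close to its limit, so I reduce the lean to about 33° as I continue.

Run:
```python
from h import *; from plant import bot
s=bot.get_state(); go(s,[-.085,-.06,.067],33);go(s,[-.06,-.06,.067],33); print((s["joints"]).round(3))
```

```text
turn [ 0.09 -7.   -0.06] shift [ 0.0089  0.0013 -0.0138] s -1 tcp [ 0.573 -0.085  0.074]
turn [ 0.09 -7.   -0.06] shift [ 0.0249  0.0014 -0.033 ] s -1 tcp [ 0.598 -0.089  0.074]
[-0.431 -0.061  2.32   0.712  0.264  0.666]
```

```bash
python3 -m jog '[[[0,-2,0],[0.002,0,-0.003],0.02],[[0,-4,0],[0.005,0.0005,-0.008],0.02],[[0,-7,0],[0.009,0.001,-0.0138],0.02],[[0,-7,0],[0.0145,0.001,-0.020],0.02],[[0,-7,0],[0.020,0.001,-0.0265],0.02],[[0,-7,0],[0.025,0.0014,-0.033],0.02],[[0,-7,0],[0.025,0.0014,-0.033],0.02]]'
python3 - <<'E'
from h import *; from plant import bot,get_image
s=bot.get_state(); where(s); go(s,[-.03,-.06,.067],33);go(s,[-.01,-.06,.067],33); print(s["joints"].round(3))
d=get_image("top"); np.savez("top4.npz",**d)
cv2.imwrite(f"pics/top4.png",cv2.resize(d["color"][90:240,190:340],None,fx=4,fy=4))
d=get_image("scene")
cv2.imwrite(f"pics/scene4.png",cv2.resize(d["color"][100:280,140:360],None,fx=3,fy=3))
E
```

```text
clock: 4.3
position: [0.5981, -0.0891, 0.0738]
tcp_rot: [-0.037, 0.876, -0.071, -0.475]
wrist_force: [0.0, -0.2, 0.3]
opening: 0.215
t 4.3 tip_st mm [-59.7 -60.1  67.1] a_st [ 0.545 -0.001 -0.838] y_st [ 0.    -1.     0.002] F [ 0.  -0.2  0.3] open 0.215
turn [ 0.08 -0.04 -0.07] shift [ 0.0162 -0.0001 -0.0249] s -1 tcp [ 0.627 -0.094  0.074]
turn [ 0.08 -0.04 -0.07] shift [ 0.0272 -0.0001 -0.0417] s -1 tcp [ 0.647 -0.097  0.074]
[-0.392  0.057  2.149  0.332  0.39   1.065]
```

View pics/top4.png

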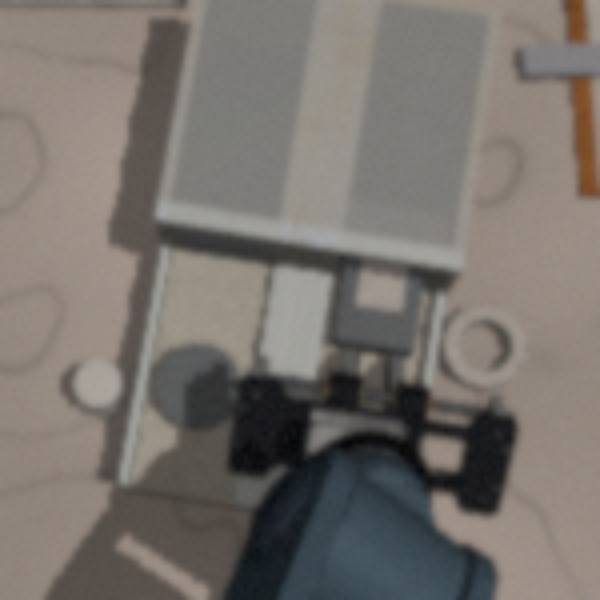

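View pics/scene4.png

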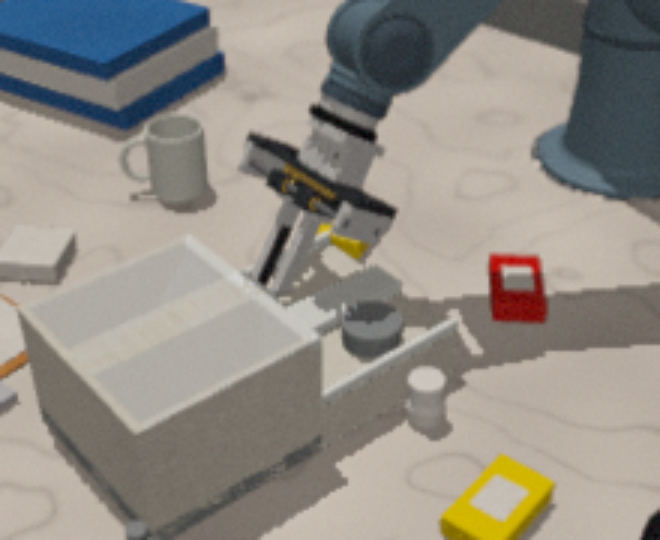

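Tail at about (375,345) in the top crop, just in front of the lintel; the tin is untouched and the body clear of the roof. Continue over the sill.

```bash
python3 -m jog '[[[0,0,0],[0.0035,0,-0.0052],0.02],[[0,0,0],[0.007,0,-0.0104],0.02],[[0,0,0],[0.0105,0,-0.0156],0.02],[[0,0,0],[0.014,0,-0.021],0.02],[[0,0,0],[0.0175,0,-0.0265],0.02],[[0,0,0],[0.021,0,-0.032],0.02],[[0,0,0],[0.024,0,-0.037],0.02],[[0,0,0],[0.0272,0,-0.0417],0.02]]'
python3 - <<'E'
from h import *; from plant import bot,get_image
s=bot.get_state(); where(s); go(s,[.008,-.06,.067],33); print(s["joints"].round(3))
d=get_image("top"); np.savez("top5.npz",**d)
cv2.imwrite(f"pics/top5.png",cv2.resize(d["color"][80:230,190:340],None,fx=4,fy=4))
d=get_image("scene")
cv2.imwrite(f"pics/scene5.png",cv2.resize(d["color"][100:280,140:360],None,fx=3,fy=3))
E
```

```text
clock: 5.4
position: [0.6469, -0.0968, 0.0732]
tcp_rot: [-0.037, 0.876, -0.071, -0.476]
wrist_force: [-0.6, 0.1, 0.4]
opening: 0.211
t 5.4 tip_st mm [-10.3 -59.9  66.5] a_st [ 0.544 -0.001 -0.839] y_st [ 0.001 -1.     0.002] F [-0.6  0.1  0.4] open 0.211
turn [ 0.08  0.04 -0.05] shift [ 0.0096  0.0001 -0.0156] s -1 tcp [ 0.665 -0.1    0.074]
[-0.369  0.168  2.026  0.293  0.397  1.123]
```

View pics/top5.png

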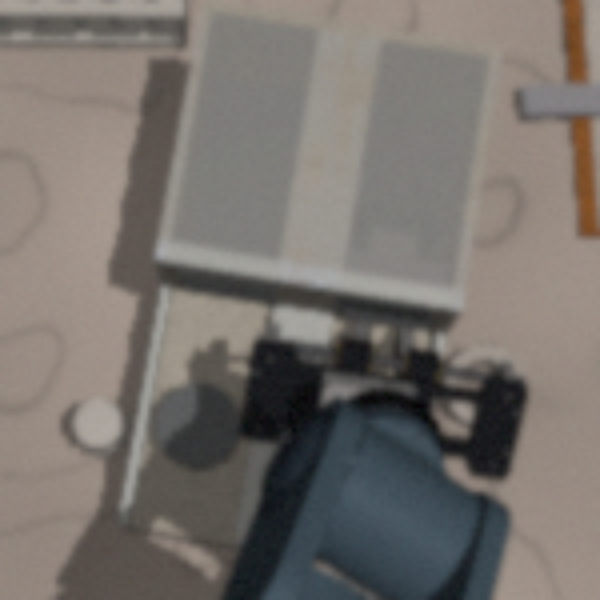

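View pics/scene5.png

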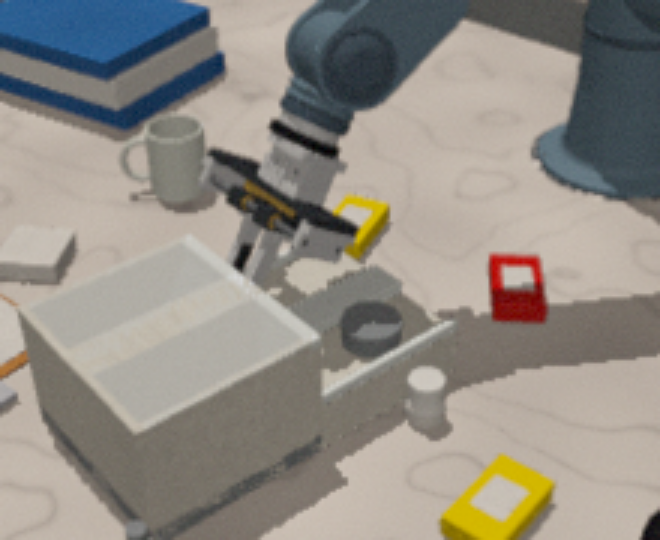

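```bash
python3 -m jog '[[[0,0,0],[0.003,0,-0.005],0.02],[[0,0,0],[0.006,0,-0.010],0.02],[[0,0,0],[0.0096,0,-0.0156],0.02],[[0,0,0],[0.0107,0,-0.0173],0.02],[[0,0,0],[0.0107,0,-0.0173],0.02],[[0,0,0],[0.0107,0,-0.0173],0.02]]'
cat > look.py <<'E'
import sys; from h import *; from plant import bot,get_image
k=sys.argv[1]; s=bot.get_state(); where(s); print(s["joints"].round(3))
d=get_image("top"); np.savez(f"top{k}.npz",**d)
c=cv2.resize(d["color"][80:160,225:315],None,fx=8,fy=8,interpolation=cv2.INTER_CUBIC)
g=cv2.createCLAHE(4,(3,3)).apply(cv2.GaussianBlur(cv2.cvtColor(c,cv2.COLOR_BGR2GRAY),(0,0),4))
cv2.imwrite(f"pics/roof{k}.png",g[:600])
E
python3 look.py 6
python3 - <<'E'
from h import *
for k in(5,0):
    d=np.load(f"top{k}.npz")
    c=cv2.resize(d["color"][80:160,225:315],None,fx=8,fy=8,interpolation=cv2.INTER_CUBIC)
    cv2.imwrite(f"pics/roof{k}.png",cv2.createCLAHE(4,(3,3)).apply(cv2.GaussianBlur(cv2.cvtColor(c,cv2.COLOR_BGR2GRAY),(0,0),4))[:600])
E
```

```text
clock: 6.25
position: [0.6666, -0.1, 0.0738]
tcp_rot: [-0.037, 0.876, -0.071, -0.476]
wrist_force: [-0.7, -0.6, -0.2]
opening: 0.212
t 6.25 tip_st mm [  9.6 -59.9  67.1] a_st [ 0.544 -0.001 -0.839] y_st [ 0.001 -1.     0.002] F [-0.7 -0.6 -0.2] open 0.212
[-0.361  0.21   1.976  0.277  0.403  1.145]
```

View pics/roof6.png

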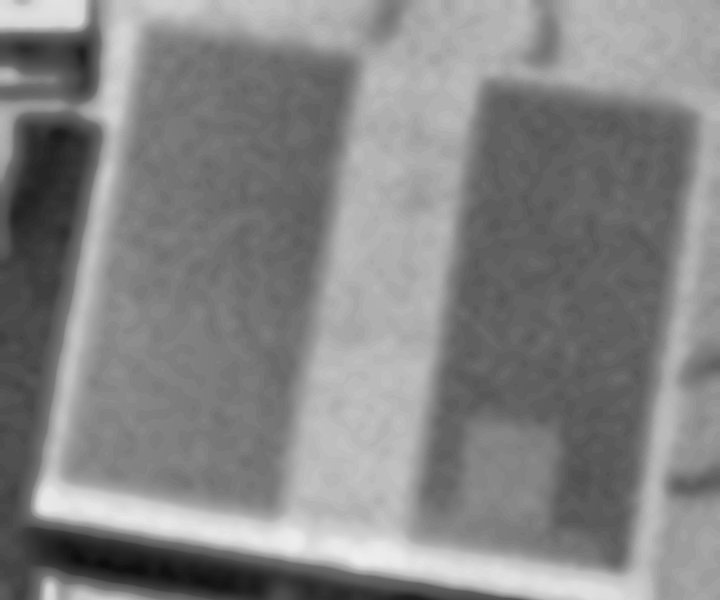

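View pics/roof5.png

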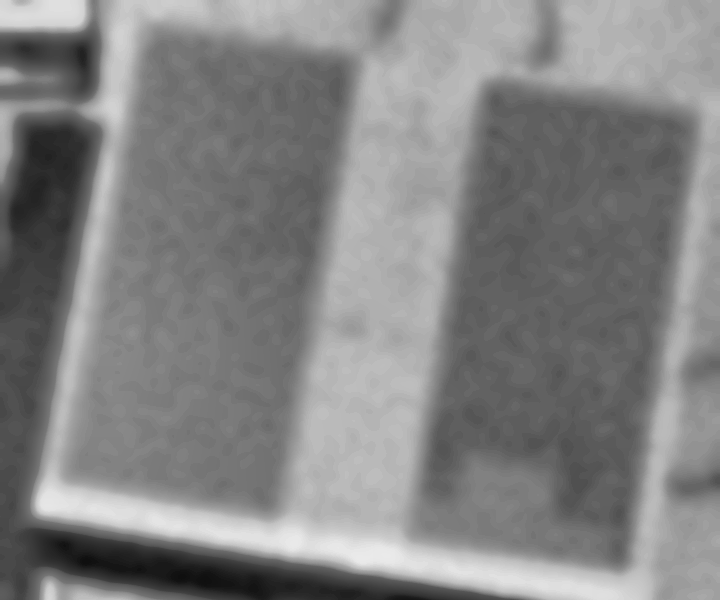

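Run:
```python
from h import *
d=np.load("top6.npz")
T=lambda c:np.array(c)/8+[225-.44,80-.44]
print((w2s(cast(d,T([(472,418),(560,430),(550,525)]),.047))*1e3).round(1))
p=lambda x,z:((proj(d,s2w([[x,-.06,z]]))-[225-.44,80-.44])*8).round()
print(p(.053,.047),p(.0,.047),p(.1,.047))
d0=np.load("top0.npz");Q=lambda c:np.array(c)/8+[225-.44,150-.44]
print((w2s(cast(d0,Q([(408,222),(512,230),(492,360),(395,348)]),.081))*1e3).round(1))
```

```text
[[ 88.6 -42.   47. ]
 [ 89.4 -75.4  47. ]
 [ 52.4 -77.1  47. ]]
[[505. 516.]] [[484. 653.]] [[524. 397.]]
[[ -58.8  -38.3   81. ]
 [ -55.6  -75.4   81. ]
 [-103.1  -75.3   81. ]
 [-104.5  -40.7   81. ]]
```

The patch's leading edge, cast to lid height in the well, lies at x = 89 mm, so the case centre is about 66 mm. That agrees with the tail touching the fingertip (16+50), so the case is flat in the well. Now I draw back straight out.

```bash
python3 -m jog '[[[0,0,0],[-0.011,0,0.0168],0.02],[[0,0,0],[-0.022,0,0.0336],0.02],[[0,0,0],[-0.033,0,0.0503],0.02],[[0,0,0],[-0.0436,0,0.067],0.02],[[0,0,0],[-0.0545,0,0.084],0.02],[[0,0,0],[-0.0654,0,0.1007],0.02],[[0,0,0],[-0.0654,0,0.1007],0.02]]'
python3 look.py 7
python3 - <<'E'
from h import *; from plant import bot
s=bot.get_state(); go(s,[-.15,-.06,.18],33)
E
```

```text
clock: 7.18
position: [0.5478, -0.0809, 0.0742]
tcp_rot: [-0.037, 0.876, -0.071, -0.475]
wrist_force: [0.9, 0.1, 0.5]
opening: 0.215
t 7.17 tip_st mm [-110.7  -60.1   67.5] a_st [ 0.545 -0.002 -0.838] y_st [ 0.    -1.     0.002] F [0.9 0.1 0.5] open 0.215
[-0.422 -0.071  2.275  0.366  0.4    1.01 ]
turn [ 0.07 -0.1  -0.1 ] shift [-0.1158 -0.     -0.0274] s -1 tcp [ 0.509 -0.075  0.187]
```

View pics/roof7.png

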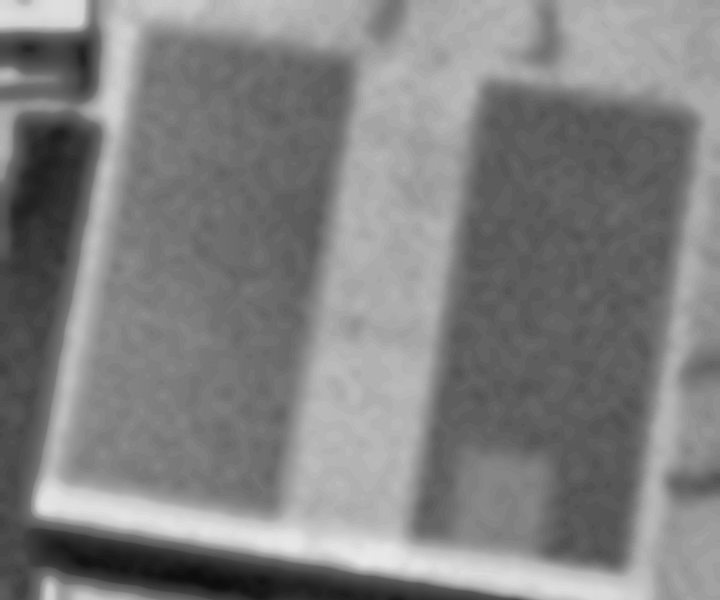

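```bash
python3 -m jog '[[[0,0,0],[-0.03,0,-0.007],0.02],[[0,0,0],[-0.06,0,-0.014],0.02],[[0,0,0],[-0.09,0,-0.021],0.02],[[0,0,0],[-0.116,0,-0.027],0.02],[[0,0,0],[-0.116,0,-0.027],0.02],[[0,0,0],[-0.116,0,-0.027],0.02]]'
python3 look.py 8
python3 - <<'E'
from h import *; from plant import bot,get_image
d=get_image("scene");np.savez("scene8.npz",**d)
c=cv2.resize(d["color"][170:260,140:260],None,fx=6,fy=6,interpolation=cv2.INTER_CUBIC)
cv2.imwrite("pics/sroof8.png",cv2.createCLAHE(4,(3,3)).apply(cv2.GaussianBlur(cv2.cvtColor(c,cv2.COLOR_BGR2GRAY),(0,0),3)))
t=np.load("top8.npz")
cv2.imwrite("pics/top8.png",cv2.resize(t["color"][80:230,190:340],None,fx=4,fy=4))
def patch(tilt,xt,zt): # tail lower edge
    a=np.array([np.cos(tilt),0,-np.sin(tilt)]);u=np.array([np.sin(tilt),0,np.cos(tilt)])
    return np.array([np.array([xt,0,zt])+a*l+u*.026+[0,y,0] for l,y in((.073,-.041),(.073,-.077),(.027,-.077),(.027,-.041))])
for nm,P in(("flat4",patch(0,.004,.021)),("flat8",patch(0,.008,.021)),("tilt0",patch(.347,-.002,.055)),("tilt-6",patch(.36,-.006,.055))):
    print(nm,((proj(t,s2w(P))-[225-.44,80-.44])*8).round().tolist(),"scene6x",((proj(d,s2w(P))-[140-.42,170-.42])*6).round().tolist())
E
```

```text
clock: 7.98
position: [0.5084, -0.0743, 0.1852]
tcp_rot: [-0.038, 0.876, -0.071, -0.476]
wrist_force: [0.1, 0.7, 0.8]
opening: 0.212
t 7.97 tip_st mm [-150.6  -59.9  178.5] a_st [ 0.544 -0.001 -0.839] y_st [ 0.001 -1.     0.001] F [0.1 0.7 0.8] open 0.212
[-0.451 -0.417  2.312  0.241  0.705  1.139]
flat4 [[465.0, 447.0], [559.0, 462.0], [541.0, 580.0], [446.0, 565.0]] scene6x [[331.0, 322.0], [292.0, 286.0], [369.0, 249.0], [409.0, 283.0]]
flat8 [[466.0, 437.0], [561.0, 452.0], [543.0, 570.0], [448.0, 554.0]] scene6x [[324.0, 326.0], [286.0, 289.0], [363.0, 252.0], [402.0, 287.0]]
tilt0 [[466.0, 445.0], [561.0, 460.0], [549.0, 562.0], [452.0, 546.0]] scene6x [[332.0, 309.0], [293.0, 273.0], [363.0, 214.0], [403.0, 248.0]]
tilt-6 [[464.0, 456.0], [559.0, 471.0], [547.0, 572.0], [450.0, 556.0]] scene6x [[339.0, 307.0], [300.0, 271.0], [369.0, 212.0], [410.0, 246.0]]
```

View pics/roof8.png

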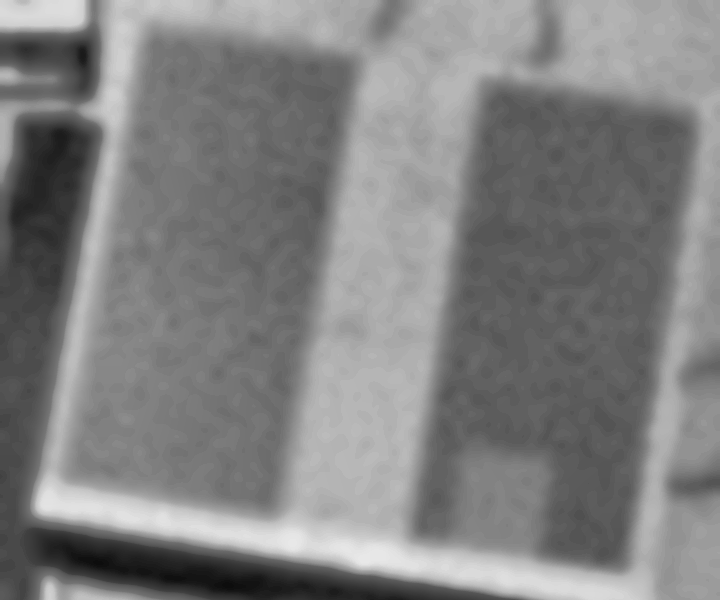

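View pics/sroof8.png

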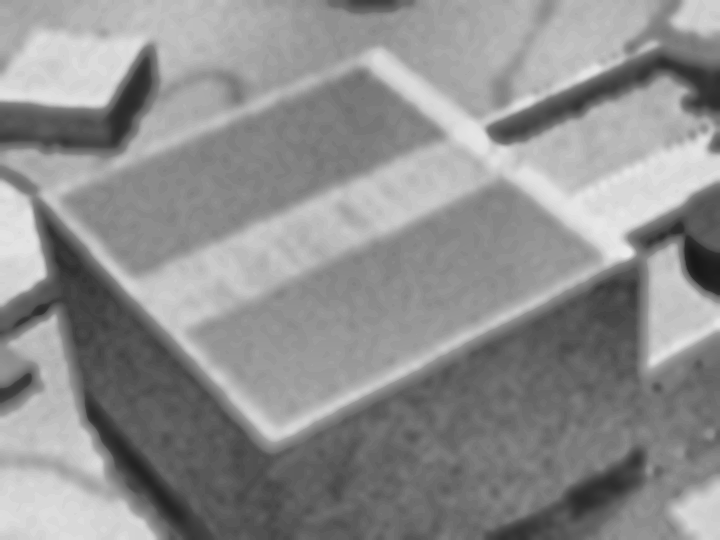

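View pics/top8.png

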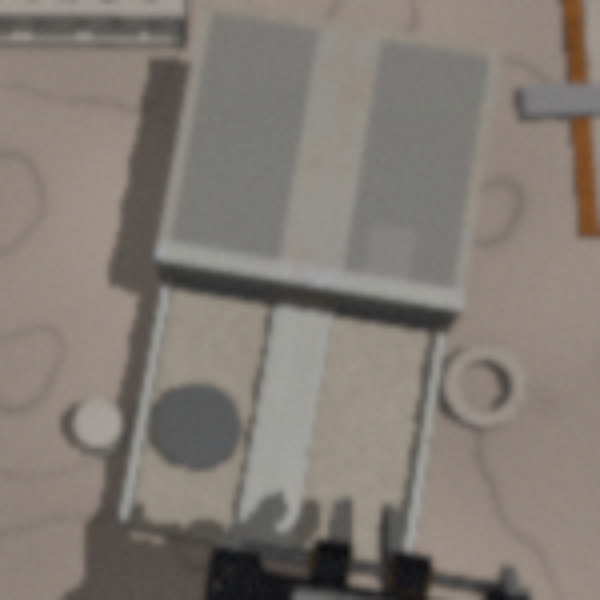

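The front edge of the patch moved back about 11 mm as the fingers left, so the tail had probably been resting on the fingertips. It may now be flat, or propped on the sill. I average several frames to tell which.

Run:
```python
from h import *; from plant import bot,get_image
L=[get_image("top") for _ in range(20)]
d=L[0]; A=np.mean([x["color"].astype(float) for x in L],0); np.savez("avg8.npz",**{**d,"color":A})
g=A.mean(2)
print(bot.get_state()["clock"])
print("cols 278..298"); 
for r in range(128,156): print(r,g[r,276:300].round().astype(int))
print("lintel rear/front edges rows",[((proj(d,s2w([[x,-.06,.14]]))[0]).round(1)) for x in(-.002,.012)])
c=cv2.resize(np.clip((g[110:160,265:315]-70)*2.2,0,255).astype(np.uint8),None,fx=12,fy=12,interpolation=cv2.INTER_CUBIC)
cv2.imwrite("pics/avg8.png",c)
```

```text
9.075
cols 278..298
128 [145 145 139 127 120 119 120 120 120 121 120 120 120 120 120 119 120 120
 120 120 119 119 120 120]
129 [144 144 138 125 120 120 120 120 120 120 120 120 120 120 120 120 120 119
 119 120 119 119 119 120]
130 [144 142 135 124 120 120 120 120 120 120 120 120 120 120 121 120 121 120
 120 120 121 119 119 119]
131 [144 142 132 122 119 120 120 120 120 120 120 121 120 120 120 121 120 120
 120 120 120 121 120 119]
132 [144 141 130 121 120 120 120 120 120 120 120 120 120 120 120 120 120 120
 120 120 120 120 120 120]
133 [145 140 128 122 120 121 120 120 120 120 120 120 120 120 120 121 120 120
 120 120 120 120 120 120]
134 [144 138 126 120 120 120 120 120 121 120 120 120 120 120 120 120 120 120
 120 120 120 120 120 120]
135 [143 137 124 120 120 120 121 122 121 122 121 121 120 120 121 120 120 120
 120 120 120 120 119 120]
136 [143 135 124 120 120 120 123 125 126 125 125 124 124 123 123 122 121 121
 121 120 120 120 119 120]
137 [142 132 123 120 120 121 123 127 129 129 128 128 128 127 126 126 125 124
 122 121 120 120 119 120]
138 [141 130 122 120 120 122 125 128 129 130 130 1
[... 1179 characters left out ...]
2 121]
150 [157 156 156 156 156 156 155 155 156 155 154 153 151 150 148 145 141 137
 134 133 130 128 127 125]
151 [155 155 156 156 157 157 158 157 157 157 157 157 157 157 156 156 154 152
 149 148 145 143 141 138]
152 [135 137 141 145 148 152 155 155 156 156 157 158 158 158 158 158 158 157
 157 157 156 155 155 153]
153 [ 92  97 105 115 121 129 134 136 141 145 148 153 155 156 156 157 157 158
 159 159 159 159 159 159]
154 [ 62  66  71  75  80  85  92  97 105 115 121 130 135 136 140 145 149 153
 156 156 157 158 159 159]
155 [ 56  56  57  58  58  60  62  64  70  75  79  85  91  96 104 115 121 129
 134 137 141 147 153 156]
lintel rear/front edges rows [array([288.2, 154.6]), array([289. , 149.7])]
```

View pics/avg8.png

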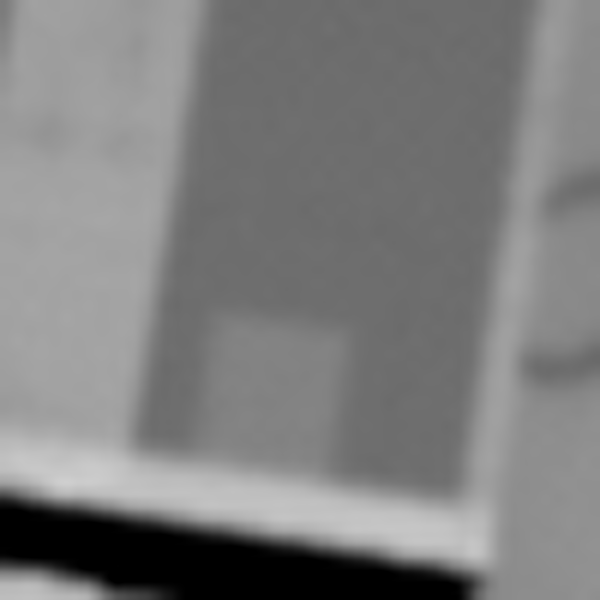

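Run:
```python
from h import *
A=np.load("avg8.npz"); d=dict(A); g8=A["color"].mean(2)
V=d["view"];print("cam",(-V[:3,:3].T@V[:3,3]).round(3))
G={k:np.load(f"top{k}.npz")["color"].astype(float).mean(2) for k in(0,4,5,6,7)}
for y in(-.06,-.045,-.075,.06):
    print("y",y)
    for nm,g in [("0",G[0]),("5",G[5]),("6",G[6]),("7",G[7]),("avg8",g8)]:
        out=[]
        # sample along lane on deck plane z=.055 from x=-.03..+.02, and in glass rows
        for x in np.arange(-.03,.022,.004):
            u,v=proj(d,s2w([[x,y,.055]]))[0]
            out.append(int(cv2.remap(g.astype(np.float32),np.float32([[u]]),np.float32([[v]]),cv2.INTER_LINEAR)[0,0]))
        print(nm,out)
print("glass rows right of patch, cols 297")
for nm,g in list(G.items())+[("a8",g8)]: print(nm,g[128:153,294:297].mean(1).astype(int), "patchcol",g[128:153,285:289].mean(1).astype(int))
```

```text
cam [0.441 0.    1.064]
y -0.06
0 [89, 114, 133, 135, 135, 134, 135, 117, 77, 53, 50, 55, 89]
5 [64, 63, 69, 81, 105, 129, 137, 112, 71, 55, 41, 47, 92]
6 [18, 45, 74, 63, 58, 62, 63, 60, 51, 50, 48, 45, 94]
7 [141, 144, 141, 142, 142, 142, 142, 120, 73, 51, 54, 59, 92]
avg8 [141, 142, 142, 141, 141, 141, 140, 119, 72, 51, 53, 57, 91]
y -0.045
0 [88, 112, 135, 136, 137, 134, 134, 114, 70, 50, 49, 57, 87]
5 [25, 25, 26, 28, 60, 86, 89, 81, 68, 56, 43, 51, 91]
6 [109, 110, 89, 58, 31, 22, 26, 25, 22, 36, 59, 66, 95]
7 [146, 144, 144, 142, 142, 141, 137, 116, 68, 50, 52, 59, 91]
avg8 [145, 143, 142, 142, 142, 141, 138, 116, 68, 49, 53, 59, 90]
y -0.075
0 [93, 116, 132, 134, 134, 136, 134, 120, 77, 51, 50, 55, 92]
5 [59, 58, 45, 55, 65, 73, 82, 79, 67, 55, 41, 52, 95]
6 [16, 24, 59, 58, 43, 50, 63, 59, 51, 57, 58, 61, 97]
7 [143, 142, 141, 141, 141, 142, 140, 121, 75, 52, 50, 58, 95]
avg8 [142, 140, 140, 140, 140, 141, 140, 121, 74, 51, 53, 59, 94]
y 0.06
0 [138, 136, 134, 135, 135, 133, 133, 119, 78, 50, 50, 55, 81]
5 [132, 148, 147, 148, 147, 145, 143, 130, 86, 55, 55, 58, 88]
6 [85, 8
[... 817 characters left out ...]
31 133 133 132 132
 131 133 135 146 159 163 164]
6 [126 124 124 124 126 126 127 127 128 127 126 126 126 126 126 127 125 125
 130 131 131 133 143 155 164] patchcol [125 124 125 127 129 133 135 135 133 134 134 135 134 134 134 134 133 132
 133 133 136 147 161 164 164]
7 [121 120 120 120 120 120 119 120 120 121 121 121 121 121 120 120 122 120
 121 120 120 123 133 148 157] patchcol [120 120 120 121 120 121 121 122 124 129 130 131 130 129 130 130 130 129
 129 129 134 142 153 157 157]
a8 [119 119 120 119 119 120 120 120 120 120 121 121 121 121 120 120 120 120
 120 120 119 122 132 147 156] patchcol [120 120 120 120 119 120 120 120 124 128 129 129 129 129 129 129 129 129
 129 130 133 142 153 156 157]
```

Flap: the brighter band it showed through the cover while open (about 130) is back to 120, and the profile under the lintel matches the first picture, so it is shut. A tail propped on the sill would hold it open, so the case lies flat with its centre at about +55 mm. The tin is at (238.7,186.5), unmoved, and the fingers are clear at z = 0.18. I hand in.

Run:
```python
from plant import job,bot
print(job.close_job(), bot.get_state()["clock"])
```

```text
the job is handed in; nothing more can be done
the job is handed in; nothing more can be done
```

I pushed the grey case along the right lane with the leaning fingertips, under its flap and over the sill. Then I drew the fingers straight back out, raised them clear and handed the job in at about 9 s.

**Last checks**
- **Flap:** the picture under the right lintel and through the cover matched the first picture, so the right flap is shut. The left lane looked unchanged.
- **Case:** its centre is about 55 mm behind the sill (45 to 145 allowed).
- **Tin:** it is at the same pixel as at the start, to within a fraction of a pixel.
- **Fingers:** they were about 180 mm above the table, and wrist force was at noise level.

**What disagreed**
- **First reading in the well:** with the fingers still in, I took the case to be flat at about 66 mm. When they left it shifted back about 11 mm, so its tail had probably been resting on the fingertips.
- **Tilt:** the slopes of the patch's edges fitted a case propped on the sill slightly better than a flat one. I trusted the shut flap instead, because a propped case would have held it open. Flatness is therefore inferred rather than measured directly.

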